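# Put the case-press dies away by size

### The job

Tidy the watchmaker's mat: pick out the four black case-press dies (discs with a metal stem) and stand each one upright, flat on the floor of the wooden dish of its own size: the smallest die in the smallest dish, the next in the next, up to the largest in the largest. Set each down gently instead of dropping it, and leave the jar and the little bottle standing where they are.

Things in the scene. Friction and masses are not known exactly. Their poses are not given: they have to be found in the camera images.
- die_small: the small die: a black plastic disc 24 mm across and 12 mm thick, lying flat, with a plain round aluminium stem 14 mm across and 28 mm tall standing on its centre (40 mm tall in all; about 18 to 35 g). Loose. Origin: centre of the underside; z up along the stem. At the start it stands on the white mat, whose top is 3 mm above the work surface (z = 0.003).
- die_medium: the medium die: a black plastic disc 36 mm across and 12 mm thick, lying flat, with a plain round aluminium stem 14 mm across and 28 mm tall standing on its centre (40 mm tall in all; about 27 to 53 g). Loose. Origin: centre of the underside; z up along the stem. At the start it stands on the white mat, whose top is 3 mm above the work surface (z = 0.003).
- die_large: the large die: a black plastic disc 48 mm across and 12 mm thick, lying flat, with a plain round aluminium stem 14 mm across and 28 mm tall standing on its centre (40 mm tall in all; about 38 to 77 g). Loose. Origin: centre of the underside; z up along the stem. At the start it stands on the white mat, whose top is 3 mm above the work surface (z = 0.003).
- die_extra_large: the extra-large die: a black plastic disc 60 mm across and 12 mm thick, lying flat, with a plain round aluminium stem 14 mm across and 28 mm tall standing on its centre (40 mm tall in all; about 55 to 109 g). Loose. Origin: centre of the underside; z up along the stem. At the start it stands on the white mat, whose top is 3 mm above the work surface (z = 0.003).
- dish_small: the small dish: a shallow round dish of pale wood, 40 mm across inside and 46 mm outside, rim 9 mm high, flat floor 4 mm thick, stuck to the mat (cannot move). Empty at the start. Origin: centre of its underside, on the mat; z up.
- dish_medium: the medium dish: a shallow round dish of pale wood, 52 mm across inside and 58 mm outside, rim 9 mm high, flat floor 4 mm thick, stuck to the mat (cannot move). Empty at the start. Origin: centre of its underside, on the mat; z up.
- dish_large: the large dish: a shallow round dish of pale wood, 64 mm across inside and 70 mm outside, rim 9 mm high, flat floor 4 mm thick, stuck to the mat (cannot move). Empty at the start. Origin: centre of its underside, on the mat; z up.
- dish_extra_large: the extra-large dish: a shallow round dish of pale wood, 76 mm across inside and 82 mm outside, rim 9 mm high, flat floor 4 mm thick, stuck to the mat (cannot move). Empty at the start. Origin: centre of its underside, on the mat; z up.
- jar: a bystander: squat glass jar with black screw lid, 45 mm across, 38 mm tall, no stem. Loose. Origin: centre of the underside; z up.
- bottle: a bystander: small white plastic bottle with red cap, 32 mm across, 60 mm tall. Loose. Origin: centre of the underside; z up.
Things that resemble listed ones, but are neither listed nor needed, are in the scene too. Leave any pink or purple look-alike of the dish_large alone. What is shaped like the dish_small but pink is not meant.

How it is judged:
By the outcome, as a careful person would: the job done as asked, in the order asked, and still so for the second after the job is handed in, with the robot touching nothing.
It also fails if it takes over 99 s, if anything falls off the work surface, if the arm or the gripper's body presses on something with over 40 N, if the wrist force passes 120 N, or if a joint passes its speed limit or range.

### The arm

A 6-joint arm with a two-finger parallel gripper is mounted at the origin on the work surface. World frame = base frame: x ahead of the robot, y to its left, z up, the work surface at z = 0. Lengths are in mm, angles in rad, forces in N, time in s.
With the tool pointing down it reaches from about 275 to 825 mm from the base axis. Payload 4.9 kg.
Tool frame: the origin (TCP) lies at the very end of the fingers, on their centre line; the grasp point (between the pads) lies 19 mm behind it; z points along the fingers, y is the line along which they close (so a half turn about z gives the same grasp; the last joint's range is limited). The gripper opens to 85 mm and grips with 20 to 120 N. Pads are 22 mm wide; open, the fingers measure 114 mm over their backs; the gripper's body (76 mm by 85 mm) begins 54 mm behind the grasp point. The pads swing forward as they close: fully open they stand 13 mm farther back than shut.
Start: joints at [-1.46, 0.326, -0.193, 1.052, 0, 1.437], TCP at [133.31, -533.617, 231.281] pointing down, gripper open.
Joint ranges: [-2.65, 2.65], [-0.97, 1.79], [-1.3, 1.35], [-1.93, 2.1], [-1.47, 1.37], [-3.14, 3.14]. Speed limits (rad/s): [2.57, 2.57, 3.14, 3.14, 3.14, 3.14].

### API

Orientations are given as [roll, pitch, yaw] about the fixed x, y, z axes, in that order (R = Rz(yaw) Ry(pitch) Rx(roll)).
In Python, from bench import bot, solve_ik, imaging gives the robot as it stands. Calls block until the motion is done:
- bot.move_ptp(position, orientation): joint-space move of the TCP to a pose.
- bot.movel(position, rot=None, max_speed=150, threshold=None): straight line of the TCP; rot=None keeps the orientation; max_speed is the mean speed in mm/s. With threshold (N) it stops when the force on the tool has changed by that much, and returns True; else False.
- bot.move_j(angles): joint-space move.
- bot.grip(opening, effort=None): opening from 0.0 (shut) to 1.0 (fully open); effort is the grip in N (None keeps the last); returns when the fingers have stopped.
- bot.dwell(seconds).
- solve_ik(position, orientation): joint angles nearest the present ones, or None.
- bot.get_state(): the state.
- imaging.capture(name): name is "side" or "top" or "wrist"; returns the picture (480x640x3 uint8, blue, green, red); there is no depth.
- imaging.camera_model(name): a dict with "K" (3x3 intrinsics, pixels), "position" and "rotation" of the camera in the world. Camera axes: x right, y up, looking along -z (the intrinsics and any distortion apply to the point x, -y, -z); pixel columns grow to the right and rows downward; lengths in mm; the calibration is good to about 2 mm. A picture is of the moment at which its call begins: read the wrist's pose just before it. camera_model takes no time and is no camera call; for the wrist camera it gives the pose at the moment of the call.
A pose or a line that the arm cannot do raises bot.IKError and nothing moves.
- bot.sign_off(): hands the job in; it is judged then, once.
The state is a dict: "t": time; "qpos": joint angles; "joint_velocities": joint speeds; "effort": joint torques, N m; "tcp_pos": TCP position; "orientation": TCP orientation; "contact_force": force on the tool from outside, world axes, zero at the start; "wrist_torque": the same for the moment, N m; "opening": opening from 0.0 (shut) to 1.0 (fully open); "gripper_force": force on a finger pad.
Only numpy, scipy, OpenCV 4.12 (cv2) and the standard library are available. Lean on these libraries where they do the work, as an engineer would, in place of code of your own. Each camera call takes 0.05 s, during which the arm holds its last target. There are 200 camera calls.

## Working session

There is one attempt and no reset: what is moved stays moved. The work goes in short steps, each a Python script; the robot and the scene stay as the last script left them, time stands still between calls to the robot, and variables do not carry over. Pictures are saved under pics/ and viewed, at most 14 in all, crops included, and the job is handed in when it is done.

```bash
mkdir -p pics; ls; python3 - <<'E'
from bench import bot, imaging
import cv2
for n in ("top","side"):
    cv2.imwrite(f"pics/{n}0.png",imaging.capture(n))
    m=imaging.camera_model(n); print(n,m)
print(bot.get_state())
E
```

```text
pics
top {'K': array([[449.80524075,   0.        , 313.4267592 ],
       [  0.        , 449.80524075, 243.74038124],
       [  0.        ,   0.        ,   1.        ]]), 'position': array([ 355.8573016 ,    6.75156739, 1166.84577818]), 'rotation': array([ 0.15392784, -0.00812526, -1.54210672])}
side {'K': array([[488.40266074,   0.        , 318.22056825],
       [  0.        , 488.40266074, 243.50449365],
       [  0.        ,   0.        ,   1.        ]]), 'position': array([ 190.349863  , -839.24358381,  649.65258008]), 'rotation': array([ 0.98516396,  0.00681642, -0.38208019])}
{'t': 0.1, 'qpos': array([-1.46026980e+00,  3.26829906e-01, -1.93446903e-01,  1.05203251e+00,
       -2.40989325e-05,  1.43656712e+00]), 'joint_velocities': array([-5.25946344e-04, -1.38639084e-03,  3.43375221e-03,  6.76265440e-05,
        1.03896791e-03,  3.07527531e-04]), 'effort': array([ 1.63356242e-03, -4.44238794e+01,  2.63037854e+01,  7.89179321e-03,
       -1.34858724e-04, -2.74722618e-07]), 'tcp_pos': array([ 133.20700905, -533.09747231,  230.61589729]), 'orientation': array([-3.14009005e+00, -1.78596081e-04,  2.44755613e-01]), 'contact_force': array([0.01463876, 0.22832639, 0.44026738]), 'wrist_torque': array([ 0.00824672, -0.00761328, -0.02306092]), 'gripper_force': 0.0, 'opening': 0.9995551197091666}
```

View pics/top0.png

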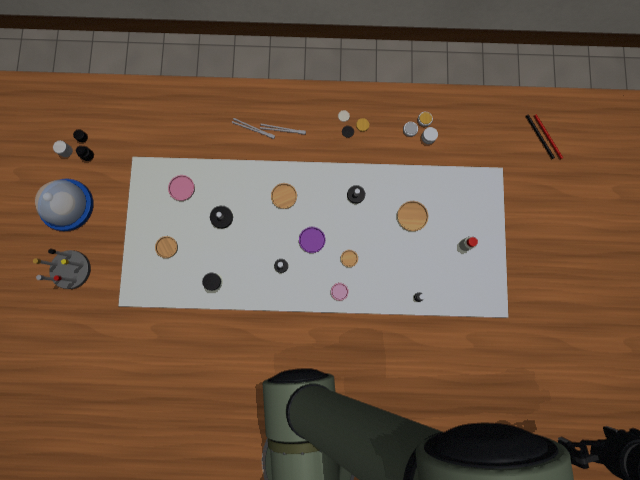

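View pics/side0.png

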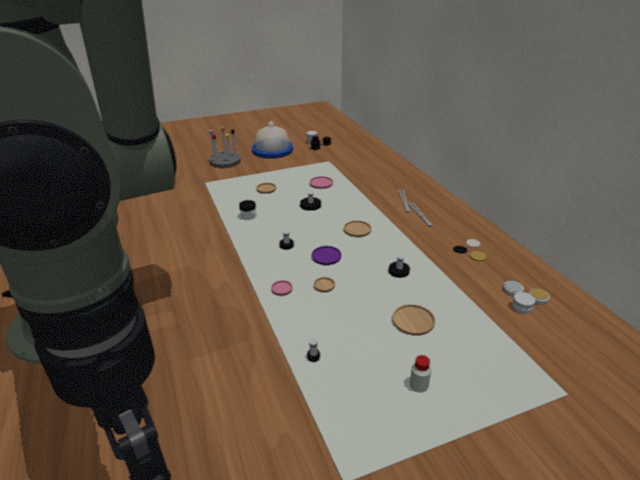

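```bash
cat > h.py <<'E'
import numpy as np, cv2
from scipy.spatial.transform import Rotation as R
def ray(m,uv,z):
    """pixels (N,2) -> points on the plane z"""
    uv=np.atleast_2d(uv).astype(float); K=m["K"]
    D=m.get("distortion", None)
    n=cv2.undistortPoints(uv[:,None],K,D)[:,0]
    d=np.c_[n[:,0],-n[:,1],-np.ones(len(n))]@R.from_euler("xyz",m["rotation"]).as_matrix().T
    p=m["position"]; return p+d*((z-p[2])/d[:,2])[:,None]
def blobs(img,m,mat=True):
    hsv=cv2.cvtColor(img,cv2.COLOR_BGR2HSV); H,S,V=cv2.split(hsv)
    masks={"wood":(H>5)&(H<25)&(S>70),"black":(V<60)}
    out=[]
    for k,mk in masks.items():
        mk=cv2.morphologyEx(mk.astype(np.uint8)*255,cv2.MORPH_CLOSE,np.ones((3,3)))
        cs,_=cv2.findContours(mk,cv2.RETR_EXTERNAL,cv2.CHAIN_APPROX_NONE)
        for c in cs:
            if len(c)<12 or cv2.contourArea(c)>3000*(img.shape[0]/480)**2*(1 if mat else 100): continue
            w=ray(m,c[:,0],12 if k=="wood" else 15)[:,:2].astype(np.float32)
            (cx,cy),r=cv2.minEnclosingCircle(w)
            A=cv2.contourArea(w)
            out.append((k,c[:,0].mean(0).round(),np.array([cx,cy]).round(1),round(2*r,1),round(2*(A/np.pi)**.5,1)))
    return out
E
python3 - <<'E'
from h import *
from bench import imaging
for n in("top","side"):
    m=imaging.camera_model(n); img=cv2.imread(f"pics/{n}0.png"); print(n,m.keys())
    for b in blobs(img,m):
        if 280<b[2][0]<620 and -480<b[2][1]<480: print(*b)
img=cv2.imread("pics/top0.png")
def crop(c,s=50): return cv2.resize(img[c[1]-s//2:c[1]+s//2,c[0]-s//2:c[0]+s//2],(200,200),interpolation=cv2.INTER_CUBIC)
a=[(418,297),(281,266),(356,194),(221,217)];b=[(349,259),(167,247),(284,196),(412,216)]; c=[(212,282),(339,292),(312,240),(181,188)]
cv2.imwrite("pics/crops.png",np.vstack([np.hstack([crop(p) for p in q]) for q in(a,b,c)]))
E
```

```text
top dict_keys(['K', 'position', 'rotation'])
black [417. 297.] [ 405.2 -267.3] 21.8 15.2
black [211. 282.] [429.2 260.6] 46.3 42.9
black [280. 266.] [475.7  84.9] 34.8 31.3
black [468. 243.] [ 548.8 -400.4] 17.3 3.0
black [221. 217.] [598.1 246.6] 60.5 56.6
side dict_keys(['K', 'position', 'rotation'])
wood [413. 319.] [ 615.5 -257.1] 84.4 79.9
wood [324. 284.] [498.9 -92.4] 48.9 43.9
wood [266. 188.] [514.3 380.3] 59.4 53.7
black [417. 366.] [ 557.8 -364.2] 10.4 3.1
black [313. 356.] [ 403.4 -274.9] 26.4 18.7
black [324. 263.] [529.7 -20.5] 47.4 5.7
black [286. 244.] [473.3  79.5] 41.7 30.3
black [247. 206.] [433.6 292.9] 57.9 47.0
black [310. 204.] [595.6 239.3] 68.2 55.5
```

View pics/crops.png

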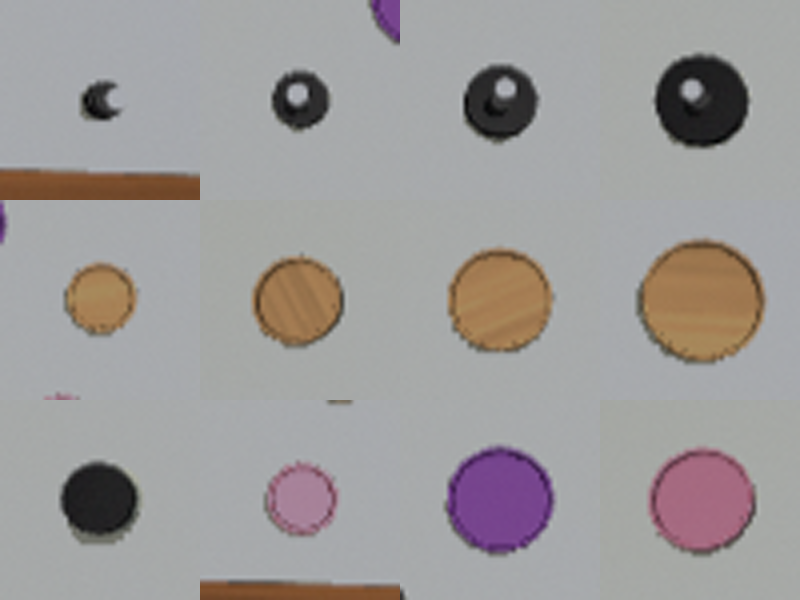

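Candidates (top view pixels): dies small (418,297), medium (281,266), large (356,194), extra-large (221,217), all with a bright stem. The jar is at (212,282) and has no stem. Wooden dishes S (349,259), M (167,247), L (284,196), XL (412,216). The pink (339,292), purple (312,240) and pink (181,188) ones are decoys.

```bash
sed -i 's/RETR_EXTERNAL/RETR_LIST/; s/V<60/V<80/' h.py
python3 - <<'E'
from h import *
from bench import imaging,bot
for n in("top","side"):
    m=imaging.camera_model(n); img=cv2.imread(f"pics/{n}0.png"); print(n)
    for b in blobs(img,m):
        if 280<b[2][0]<680 and -480<b[2][1]<480 and b[4]>15: print(*b)
# stand off over the small die and look
bot.move_ptp([405,-267,230],[np.pi,0,0]); s=bot.get_state(); m=imaging.camera_model("wrist"); img=imaging.capture("wrist")
cv2.imwrite("pics/w1.png",img); print(s["t"],s["tcp_pos"],s["qpos"],m)
for b in blobs(img,m,False): 
    if b[4]>10: print(*b)
E
```

```text
top
wood [349. 258.] [500.6 -90.6] 44.9 42.4
wood [166. 247.] [516.2 384.6] 57.6 55.0
wood [412. 216.] [ 618.2 -255.1] 81.7 78.7
wood [284. 196.] [661.9  85.2] 69.3 67.0
black [417. 297.] [ 405.5 -267.8] 23.0 17.2
black [211. 282.] [429.2 260.1] 48.2 44.3
black [280. 264.] [479.5  87. ] 18.7 17.0
black [281. 266.] [475.3  85. ] 35.5 33.6
black [465. 245.] [ 543.8 -391. ] 31.9 25.9
black [218. 214.] [606.  252.8] 19.2 17.4
black [221. 217.] [598.6 245.6] 60.9 58.1
black [357. 191.] [ 679.8 -108.6] 18.5 16.9
black [356. 194.] [ 669.7 -105.6] 49.1 46.1
side
wood [413. 319.] [ 615.5 -257.1] 84.4 79.9
wood [324. 284.] [498.9 -92.4] 48.9 43.9
wood [357. 228.] [657.6  82.3] 72.6 67.0
wood [266. 188.] [514.3 380.3] 59.4 53.7
black [313. 353.] [ 404.8 -268.6] 39.2 21.6
black [400. 265.] [677.6 -97.8] 31.0 19.1
black [399. 269.] [ 669.3 -105.7] 66.4 50.2
black [326. 262.] [535.3 -16. ] 58.4 15.6
black [286. 242.] [474.9  88.6] 65.7 34.2
black [247. 206.] [437.2 293.3] 62.3 49.6
black [310. 202.] [598.9 245.9] 81.9 58.0
1.5167 [ 404.81645725 -267.70267009  230.01898842] [-7.36297524e-01  2.0760
[... 234 characters left out ...]
, 'position': array([ 480.62597191, -266.71130535,  372.5164445 ]), 'rotation': array([-3.03080572e-01,  5.94377471e-04, -1.57166835e+00])}
wood [553. 474.] [  78.3 -530.4] 50.6 29.3
wood [418. 459.] [ 100.4 -374.5] 19.3 12.3
wood [439. 457.] [ 103.3 -398.9] 14.4 10.5
wood [447. 448.] [ 117.1 -406.2] 16.2 11.3
wood [198. 447.] [ 119.2 -131.5] 18.1 11.9
wood [103.  76.] [499.5 -88.9] 46.1 44.4
wood [361. 336.] [ 305.3 -265.7] 706.9 419.1
black [265. 275.] [ 322.9 -214.3] 24.3 13.9
black [312. 393.] [  76.6 -265.5] 715.5 339.7
black [320. 188.] [ 406.1 -266.9] 24.0 17.7
black [489.  14.] [ 547.6 -401. ] 24.6 12.5
black [470.  21.] [ 542. -388.] 32.0 21.5
black [12. 30.] [534.2 -18.8] 46.4 14.3
```

View pics/w1.png

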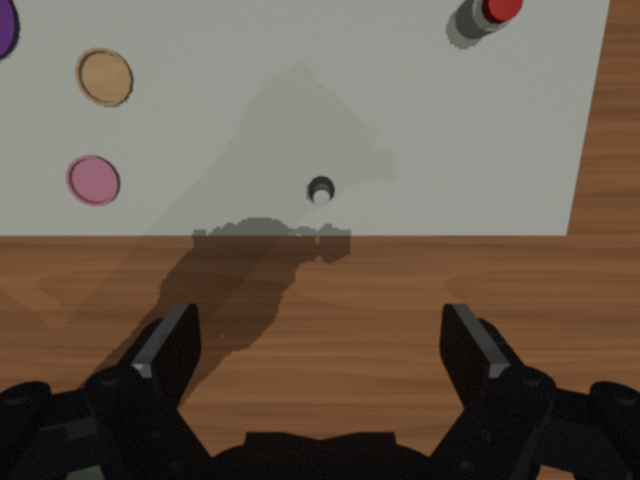

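The image estimates agree between views to about 2 mm, and the sizes match. I'll pick the small die now.

```bash
cat > act.py <<'E'
from h import *
from bench import bot, imaging
DISH={"S":(500,-90),"M":(516,384),"L":(662,85),"XL":(618,-255)}
def ori(p): return [np.pi,0,np.arctan2(p[1],p[0])+np.pi/2]
def pick(p,z=18.5):
    o=ori(p); bot.move_ptp([*p,110],o); bot.grip(0.5,40)
    bot.movel([*p,z],max_speed=90); bot.grip(0.0,40); s=bot.get_state()
    print("grip",s["opening"],s["gripper_force"],s["tcp_pos"].round(1),s["contact_force"].round(1))
    bot.movel([*p,120],max_speed=120); s=bot.get_state(); print("lift",s["opening"],s["gripper_force"],s["contact_force"].round(1),s["t"])
def place(p,z=22.5):
    o=ori(p); bot.move_ptp([*p,110],o); bot.movel([*p,z+7],max_speed=90); bot.dwell(.3)
    hit=bot.movel([*p,z-3],max_speed=15,threshold=2.5); s=bot.get_state(); print("set",hit,s["tcp_pos"].round(1),s["contact_force"].round(1))
    bot.grip(0.45); bot.movel([*p,120],max_speed=120); print("t",bot.get_state()["t"])
def look(name,p=None):
    m=imaging.camera_model(name); img=imaging.capture(name)
    for b in blobs(img,m,name!="wrist"):
        if b[4]>15 and 280<b[2][0]<720 and abs(b[2][1])<480: print(*b)
    return img
E
python3 - <<'E'
from act import *
pick((405.8,-267.2)); place(DISH["S"])
cv2.imwrite("pics/w2.png",look("wrist"))
E
```

```text
grip 0.14561492756818428 39.00491237640381 [ 406.2 -267.5   19. ] [-0.2 -0.2  4.5]
lift 0.1479561639728548 38.93534481525421 [0.7 0.6 0.3] 5.5333
set True [500. -90.  23.] [-0.1 -0.2  4. ]
t 9.5
wood [168. 461.] [ 346.  -248.5] 54.1 31.9
wood [522. 433.] [ 619.9 -273.4] 32.7 15.2
wood [118. 432.] [ 321.5 -220. ] 36.7 15.5
wood [547. 377.] [ 636.1 -230.7] 61.4 26.3
wood [321. 224.] [499.7 -87.3] 45.3 34.7
wood [ 56. 262.] [295.  -79.3] 322.7 151.1
black [330. 414.] [ 462.  -287.3] 493.1 223.4
black [319. 212.] [499.4 -81.1] 40.9 26.8
black [595. 200.] [667.7 -99.6] 54.3 49.0
black [ 35. 106.] [359.1  11.8] 104.7 63.1
```

View pics/w2.png

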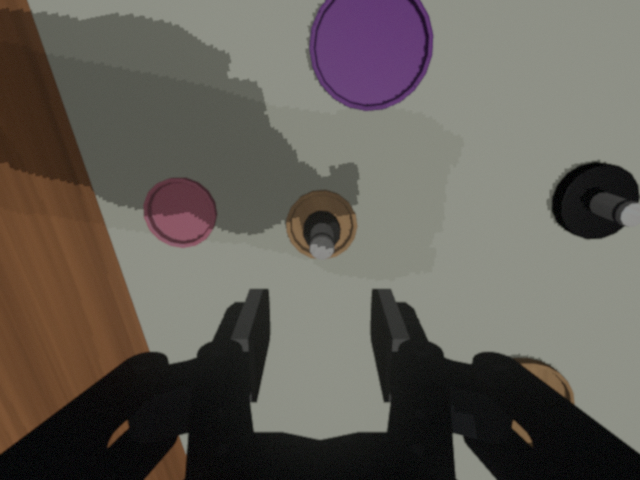

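The picture shows the small die upright inside the small dish: disc at about (322,226), dish centre at (321,224). Next are medium and large.

```bash
python3 - <<'E'
from act import *
pick((475.8,85.3),19.5); place(DISH["M"],23.5)
a=imaging.capture("wrist")
pick((669.5,-105),19.5); place(DISH["L"],23.5)
b=imaging.capture("wrist")
cv2.imwrite("pics/w3.png",np.hstack([cv2.resize(i,(400,300)) for i in (a,b)]))
E
```

```text
grip 0.14699595529931084 38.99884879589081 [476.2  85.3  20. ] [-0.7 -0.   5.6]
lift 0.14451760476675052 38.93728852272034 [ 0.2  0.2 -1.2] 13.0417
set True [516.  384.   24.1] [ 0.1 -0.1  5.1]
t 17.3417
grip 0.14305692921302077 39.10173833370209 [ 670.1 -105.2   20.3] [ 0.2 -0.7  4.9]
lift 0.1440103972741039 38.99144411087036 [ 0.9 -0.  -0.9] 22.0
set True [662.   85.   24.3] [-0.8  0.4  4. ]
t 25.9083
```

View pics/w3.png

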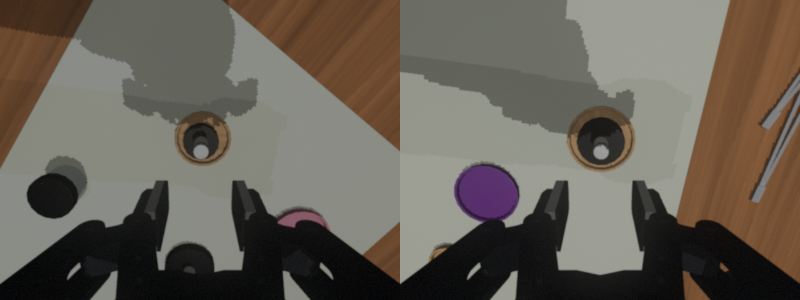

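Medium (left, about (203,140)) and large (right, about (601,138)) both stand centred in their dishes. Now the extra-large die.

```bash
python3 - <<'E'
from act import *
pick((598.6,245.8),19.5); place(DISH["XL"],23.5)
a=imaging.capture("wrist")
bot.move_ptp([133,-533,230],[np.pi,0,0.245])
cv2.imwrite("pics/w4.png",np.vstack([np.hstack([cv2.resize(i,(400,300)) for i in (a,imaging.capture("side"))]),cv2.resize(imaging.capture("top")[150:330,110:520],(800,300))]))
print(bot.get_state()["t"])
E
```

```text
grip 0.14732171476350409 39.1592538356781 [599.2 246.   20.3] [0.5 0.5 4.2]
lift 0.14628018613630567 38.98763179779053 [ 0.5  0.1 -1.5] 29.4333
set True [ 618.  -255.    24.3] [-0.7 -0.3  3.7]
t 34.3833
36.5833
```

View pics/w4.png

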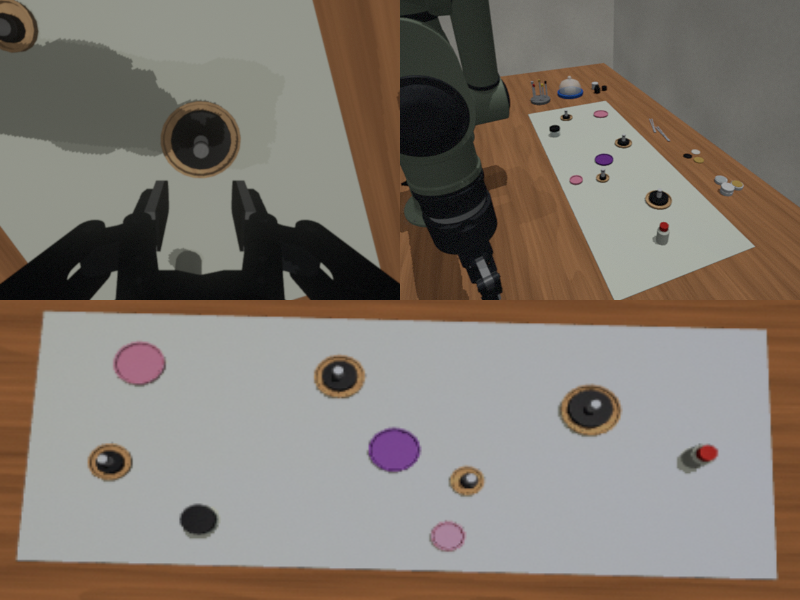

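All four dies stand upright in their own dishes: in the top crop M (110,462), L (339,377), S (467,481) and XL (590,410). The jar (199,520) and the bottle (700,457) are still standing where they were.

```bash
python3 -c "
from bench import bot
print(bot.sign_off())"
```

```text
the job is handed in; nothing more can be done
None
```

The job is handed in: all four dies stand upright in the dishes of their own size, placed smallest to largest in about 37 s, with the jar and bottle left standing where they were.

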